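Push the tube rack past the sprung gate into the reader

ROBOT

A 6-joint arm with a two-finger parallel gripper is mounted at the origin on the work surface. World frame = base frame: x ahead of the robot, y to its left, z up, the work surface at z = 0. Lengths are in m, angles in rad, forces in N, time in s.
With the tool pointing down it reaches from about 0.275 to 0.85 m from the base axis. Payload 5.2 kg.
Tool frame: the origin (TCP) lies on the centre line of the jaws, within the pads' length; the fingertips stand 22 mm ahead of it and the grasp point (between the pads) lies 3 mm ahead of it (bot.tip_extent is the z of the fingertips in the tool frame, in m); z points along the fingers, x is the direction in which the jaws open and shut, and the axes are right-handed (so a half turn about z gives the same grasp; the last joint's range is limited). The gripper opens to 85 mm and grips with 20 to 120 N. Pads are 22 mm wide; open, the fingers measure 114 mm over their backs; the gripper's body (76 mm by 85 mm) begins 54 mm behind the grasp point. The pads swing forward as they close: fully open they stand 13 mm farther back than shut.
Start: joints at [-1.437, 0.259, 1.535, -0, 1.348, -0.203], TCP at [0.182, -0.519, 0.232] pointing down, gripper open.
Joint ranges: [-3.14, 3.14], [-0.91, 2.08], [0.19, 2.58], [-1.22, 4.36], [0.22, 2.71], [-3.12, 3.12]. Speed limits (rad/s): [2.57, 2.57, 3.14, 3.14, 3.14, 3.14].

INTERFACE

Orientations are given as [roll, pitch, yaw] about the fixed x, y, z axes, in that order (R = Rz(yaw) Ry(pitch) Rx(roll)).
In Python, from plant import telemetry, optics, ticket, bot gives the robot as it stands.
- The arm moves only by the tool servo_tool, never from a script. Its argument "steps" is one flat list of numbers, 7 for each row, row after row: the shift along the world's x, y, z in mm, then the turn, a rotation vector about the world's x, y, z in rad, then the opening, from -1 (shut) to 1 (fully open). A call has 1 to 5 rows; each row is the pose to reach, as a shift and turn from the pose measured when the call began; what a row does not reach only later rows make up. A row lasts 1/8 s, in which the tool goes at most 62.5 mm and 10.7 degrees, less where a joint would pass 70% of its speed; a pose out of reach is approached as far as the arm can. A call with a gripper value outside its range is refused whole. The fingers move at their own pace and stop on an object; "newtons" is the grip in N (left out, the last holds). Time passes only in rows, so rows that repeat a pose let the fingers close. It gives the time, the measured TCP pose, the force and the opening at its end, in the units of the state.
- telemetry.state(): the state, without advancing time (a new reading comes with each control period).
- optics.get_image(name): name is "scene" or "top"; returns the picture (400x640x3 uint8, blue, green, red); there is no depth.
- optics.get_calibration(name): a dict with "intrinsics" (3x3 intrinsics, pixels), "pose" (4x4, takes a point from camera to world coordinates). Camera axes: x right, y down, z forward; pixel columns grow to the right and rows downward; lengths in m; the calibration is good to about 2 mm. A picture is of the moment at which its call begins. get_calibration takes no time and is no camera call.
- ticket.finish_job(): hands the job in, once; it reports no verdict.
The state is a dict: "time_s": time; "q": joint angles; "joint_velocities": joint speeds; "joint_torque": joint torques, N m; "tcp_pos": TCP position; "tcp_rot": TCP orientation; "contact_force": force on the tool from outside, world axes, zero at the start; "ft_torque": the same for the moment, N m; "finger_gap": finger opening in m.
Only numpy, scipy, OpenCV 4.12 (cv2) and the standard library are available. Lean on these libraries where they do the work, as an engineer would, in place of code of your own. Each camera call takes 0.05 s, during which the arm holds its last target. There are 200 camera calls.

TASK

With one fingertip swing the sprung gate beside the lane open and keep holding it open while another fingertip pushes the white tube rack along the lane past it, until the rack rests against the reader housing at the end. The gate must not press or rub on the rack, and the rack is only pushed, never lifted or tipped; then take the fingers away so that the gate springs fully shut behind the rack. Leave everything else on the bench alone.

Things in the scene. Friction and masses are not known exactly. Their poses are not given: they have to be found in the camera images.
- lane: Fixed grey plastic lane of a tube-rack reader, on the bench. Origin: on the bench surface, mid-width, at the gate line. y = direction of travel, towards the reader; x = across; the gate rail is on the -x side. Numbers in all entries are lane coordinates in mm. Floor top z 6, y -156 to 89. Low side walls 6 thick, inner faces x -31 and +31, tops z 24. Open above and at the upstream end.
- stop (a point): Centre of the end stop's foot on the lane floor: the flat upstream face of the white reader housing (110 wide, 92 high), at lane y 89, housing to y 174.
- rack: White tube rack in the lane, upstream of the gate, 8 grey-capped tubes fixed in it: 56 wide (x), 75 long (y), 76 tall, caps to 86; about 0.3 kg, slides on the floor. Origin: centre of its underside; axes nearly those of the lane. Its flat upstream end face, 37.5 from the origin in -y, is where to push; its top edge is at lane z 82. Against the end stop its origin is at lane y 51.5.
- gate (a joint): Angle of the aluminium gate, rad: 0 = sprung shut, 0.26 = limit of opening. One L-shaped piece (rail and leaf) on an upright pin; opening swings its free end to -x, away from the lane. From about 0.14 it clears the rack; 0.2 is comfortable. Spring 0.35 N m shut, 0.6 N m at 0.2, so 3 to 9 N at a finger on the rail; damped, it shuts by itself in about half a second when let go.
- pin (a point): The gate's upright hinge pin (at bench height), at lane x -82, y -190.
- rail_end (a point): Free end of the gate rail, top edge (lane z 84) of its lane-side face. Rail: upright plate 5 thick, z 28 to 84, from the pin to 218 from it. At 0.2 rad it is parallel to the lane, lane-side face at x -82; shut it is turned 0.2 rad inwards (x -82 at the pin, x -39 at its end). A fingertip between rail and lane pushes this face to -x and can slide along the whole of it.
- leaf_tip (a point): Middle of the tip of the gate's leaf: a bar 6 thick, z 28 to 44 only (passing above the side wall), standing out 36 from the rail's lane-side face, 190 from the pin. Shut, it reaches into the lane to x -9, y -11 and blocks the rack; at 0.2 rad its tip is at x -46, y 0. A fingertip kept above z 48 passes over the leaf and the side walls.
- tipbox: Bystander, loose on the bench beside the lane: pipette-tip box, grey base and yellow lid, 85 x 120 x 72 mm. Origin: centre of its underside. Leave it alone.
- tube_block: Bystander, loose on the bench beside the lane: low grey block of small capped tubes, 45 x 90 x 40 mm. Origin: centre of its underside. Leave it alone.
- beaker: Bystander, loose on the bench beside the lane: glass beaker, 70 mm across, 85 mm tall. Origin: centre of its underside. Leave it alone.
- bottle: Bystander, loose on the bench beside the lane: small amber bottle, 48 mm across, 95 mm tall. Origin: centre of its underside. Leave it alone.
- marker: Bystander, loose on the bench beside the lane: marker pen lying down, about 125 x 13 x 13 mm. Origin: centre of its underside. Leave it alone.
- vial: Bystander, loose on the bench beside the lane: capped vial standing up, 31 mm across, 71 mm tall. Origin: centre of its underside. Leave it alone.
There are look-alikes about, which are no part of the job. What is shaped like the rack but green or turquoise is not meant.

How it is judged:
On the way, in this order (a step that is already met when the one before it is completed fails the run):
1. the gate is held open by a finger while the rack is still upstream of it (value of joint gate above 0.13 rad and contact force between the fingers and gate above 0.3 N and y of rack in the frame of lane below -0.035 m), for 0.1 s.
2. with the rack passing the gate, fingers hold the gate open and push the rack at the same time (value of joint gate above 0.13 rad and contact force between the fingers and gate above 0.3 N and contact force between the fingers and rack above 0.05 N and y of rack in the frame of lane between -0.02 and 0.04 m), for 0.05 s.
At the end, for the whole second after the job is handed in: The rack stands upright on the lane floor, at rest, against the reader housing (within 6 mm), and the gate is shut behind it (under 0.03 rad) (y of rack in the frame of lane between 0.0455 and 0.056 m and z of rack in the frame of lane between 0.002 and 0.01 m and angle between rack's own z axis and vertical below 0.05 rad and linear speed of rack below 0.01 m/s and value of joint gate below 0.03 rad); the robot touches nothing.
It fails at once if the gate presses or rubs on the rack (over 1 N) (contact force between gate and rack above 1 N).
It fails at once if the rack is lifted more than 8 mm off the lane floor (z of rack in the frame of lane above 0.014 m).
It fails at once if the rack is tipped more than 0.2 rad (angle between rack's own z axis and vertical above 0.2 rad).
It fails at once if a bystander is moved more than 20 mm (distance of any of tipbox, tube_block, beaker, bottle, marker, vial from where it was at the start of the episode above 0.02 m).
It also fails if it takes over 40 s, if anything falls off the work surface, if the arm or the gripper's body presses on something with over 40 N, if the wrist force passes 120 N, or if a joint passes its speed limit or range.

## Working session

There is one attempt and no reset: what is moved stays moved. The work goes in short steps, Python scripts to look and compute and a tool call to move; the robot and the scene stay as the last step left them, time stands still between calls to the robot, and variables do not carry over. Pictures are saved under pics/ and viewed, about 8 in all and at most 12, crops included, and the job is handed in when it is done.

Besides the shell and the picture viewer there is one more tool, called after ">>>" as name(argument=value, ...) on one line, values as JSON. servo_tool: Moves the arm, as the interface text tells. Its arguments: {"type":"object","properties":{"steps":{"type":"array","items":{"type":"number"}},"newtons":{"type":"number"}},"required":["steps"]}

```bash
mkdir -p pics; ls
python3 - <<'E'
from plant import telemetry, optics, bot
import cv2, numpy as np
for n in ("scene","top"):
    cv2.imwrite(f"pics/{n}0.png",optics.get_image(n)); c=optics.get_calibration(n); print(n,np.round(c["intrinsics"],1).tolist(),np.round(c["pose"],3).tolist())
s=telemetry.state(); print(s); print(bot.tip_extent)
E
```

```text
pics
scene [[400.9, 0.0, 319.2], [0.0, 400.9, 200.8], [0.0, 0.0, 1.0]] [[0.3, 0.633, -0.713, 1.243], [0.954, -0.186, 0.237, -0.222], [0.017, -0.751, -0.66, 0.666], [0.0, 0.0, 0.0, 1.0]]
top [[384.5, 0.0, 317.5], [0.0, 384.5, 196.6], [0.0, 0.0, 1.0]] [[-0.004, -0.997, 0.072, 0.554], [-1.0, 0.002, -0.022, 0.009], [0.022, -0.072, -0.997, 0.937], [0.0, 0.0, 0.0, 1.0]]
{'time_s': 0.1, 'q': array([-1.43683758e+00,  2.59260615e-01,  1.53596581e+00, -1.31122926e-05,
        1.34800480e+00, -2.02819789e-01]), 'joint_velocities': array([ 2.70774618e-05, -6.23363971e-04, -1.35525487e-03,  8.98307058e-05,
        8.12380966e-04,  4.68346369e-04]), 'joint_torque': array([ 2.25980519e-03, -4.46969140e+01, -2.91249561e+01, -2.00022318e-04,
        6.31364193e-03, -1.52957817e-06]), 'tcp_pos': array([ 0.18168981, -0.51862358,  0.23086609]), 'tcp_rot': array([-3.14127511e+00,  1.60756685e-03, -1.23401463e+00]), 'contact_force': array([0.19333514, 0.32300899, 0.0974536 ]), 'ft_torque': array([ 0.01544843, -0.02099218,  0.00776951]), 'finger_gap': 0.08528739791717486}
0.022
```

View pics/scene0.png

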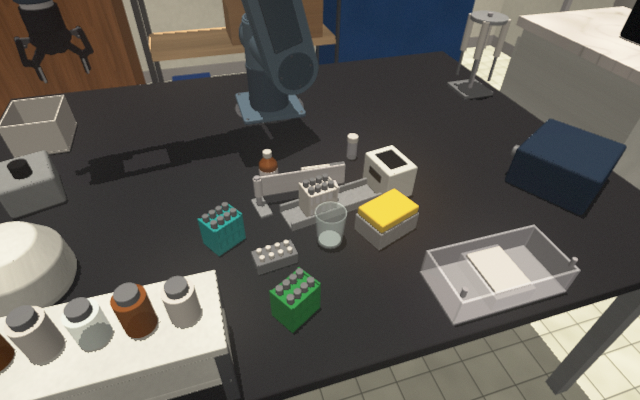

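View pics/top0.png

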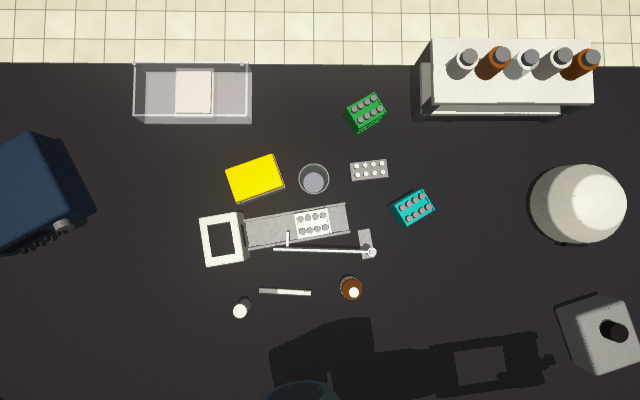

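The white rack is at top (312,222) and scene (318,195). The look-alikes are turquoise at top (413,207) and green at top (366,112), neither of which is wanted. The housing is at top (222,239), and the gate runs from its pin at about (371,252) to its free end at about (274,249), with the leaf at (288,238). Next is one close crop.

Run:
```python
import cv2
a=cv2.imread("pics/top0.png")[190:325,190:390]
cv2.imwrite("pics/topc.png",cv2.resize(a,None,fx=4,fy=4,interpolation=cv2.INTER_CUBIC))
```

```text
(no output)
```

View pics/topc.png

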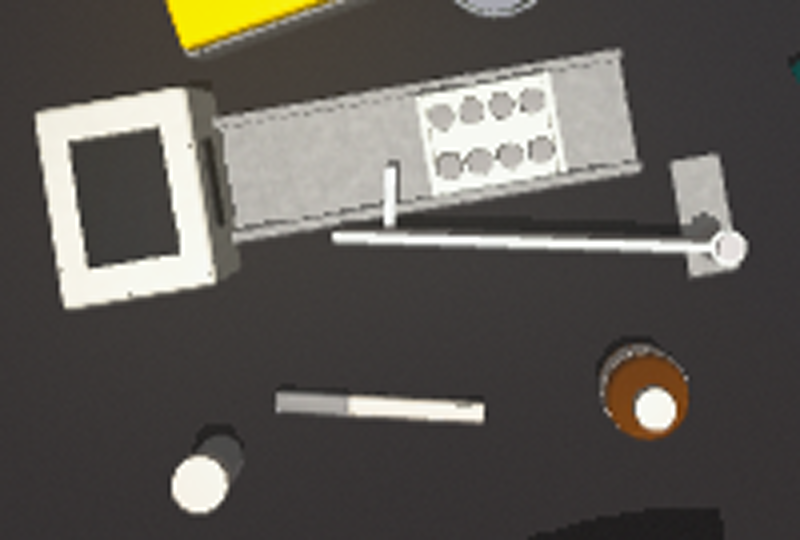

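The crop shows the white rack's top face with corners at about (416,97), (551,74), (565,171) and (433,195). The shut gate rail's free end is at (333,238), the leaf at (391,165), the pin at (729,247), and the housing is on the left. I'll fit the lane frame from these.

```bash
cat > h.py <<'E'
import numpy as np
from plant import optics
def ray(cam,uv,z):
    c=optics.get_calibration(cam);K=np.array(c["intrinsics"]);T=np.array(c["pose"])
    d=T[:3,:3]@np.linalg.solve(K,[*uv,1]);o=T[:3,3]
    return (o+d*(z-o[2])/d[2])[:2]*1000
def crop(p,z): return ray("top",(p[0]/4+190-.375,p[1]/4+190-.375),z/1000)
E
python3 - <<'E'
from h import *
L=[((37,-156,24),(621,50)),((-37,-156,24),(641,168)),((55,89,92),(188,88)),((-55,89,92),(216,284)),((55,174,92),(36,113)),((-55,174,92),(66,308))]
P=np.array([l[0][:2] for l in L],float);Q=np.array([crop(l[1],l[0][2]) for l in L])
pc,qc=P.mean(0),Q.mean(0)
H=(P-pc).T@(Q-qc);a=np.arctan2(H[0,1]-H[1,0],H[0,0]+H[1,1])
R=np.array([[np.cos(a),-np.sin(a)],[np.sin(a),np.cos(a)]]);t=qc-R@pc
print("yaw",a,"origin",t);print("res",np.round((Q-(P@R.T+t)),1).tolist())
lane=lambda p,z:np.round(R.T@(crop(p,z)-t),1).tolist()
print("rail end",lane((333,238),84),"leaf",lane((391,163),44),"pin",lane((729,247),90))
C=[lane(p,82) for p in ((416,97),(551,74),(565,171),(433,195))];print("rack",C,np.mean(C,0))
np.savez("lane.npz",R=R,t=t)
for q in [(-82,-190),(-80,-100),(-82,10),(0,-150),(0,14)]: print(q,np.round(R@q+t,1))
E
```

```text
yaw 0.16901945716123526 origin [545.05557957  70.80574327]
res [[-1.2, 0.2], [1.7, 1.5], [-1.9, -0.4], [0.2, 1.8], [-0.9, -1.8], [2.1, -1.3]]
rail end [-41.4, 25.2] leaf [-6.6, -10.7] pin [-83.5, -188.1]
rack [[27.2, -32.7], [27.0, -108.8], [-27.4, -107.1], [-27.8, -32.8]] [ -0.25 -70.35]
(-82, -190) [ 496.2 -130.3]
(-80, -100) [483.  -41.2]
(-82, 10) [462.5  66.9]
(0, -150) [570.3 -77.1]
(0, 14) [542.7  84.6]
```

>>> servo_tool(steps=[36,45,0,0,0,0.14,0.41,72,90,0,0,0,0.28,0.41,108,135,0,0,0,0.42,0.41,144,180,0,0,0,0.56,0.41,180,225,0,0,0,0.7,0.41])

```text
time_s: 0.72
tcp_pos: [0.3625, -0.2919, 0.2306]
tcp_rot: [-3.141, 0.002, -0.53]
contact_force: [0.2, -0.1, -0.1]
finger_gap: 0.0601
```

>>> servo_tool(steps=[36,45,-10,0,0,0.14,0.41,72,90,-20,0,0,0.28,0.41,108,135,-30,0,0,0.42,0.41,144,180,-40,0,0,0.56,0.41,180,225,-50,0,0,0.7,0.41])

```text
time_s: 1.35
tcp_pos: [0.5433, -0.0652, 0.18]
tcp_rot: [-3.141, 0.002, 0.175]
contact_force: [1.0, -0.6, 1.0]
finger_gap: 0.0603
```

```bash
cat >> h.py <<'E'
from plant import telemetry,bot
def where():
    d=np.load("lane.npz");R,t=d["R"],d["t"];s=telemetry.state();p=s["tcp_pos"]*1000
    a=np.arctan2(R[1,0],R[0,0])
    print("t",s["time_s"],"tcp",p.round(1),"lane",(R.T@(p[:2]-t)).round(1),"rot",s["tcp_rot"].round(3),"dyaw",round(a-s["tcp_rot"][2],3),"gap",s["finger_gap"],"F_lane",(R.T@s["contact_force"][:2]).round(2),s["contact_force"][2].round(2),"tip",bot.tip_extent)
    return R,t,s
def toward(x,y,z):
    R,t,s=where();g=np.append(R@[x,y]+t,z);print("shift",(g-s["tcp_pos"]*1000).round(1))
E
python3 -c "
from h import *
toward(-13.5,-130,140)"
```

```text
t 1.35 tcp [543.3 -65.2 180. ] lane [ -24.6 -133.8] rot [-3.141e+00  2.000e-03  1.750e-01] dyaw -0.006 gap 0.060335885455519885 F_lane [ 0.9  -0.75] 1.03 tip 0.022
shift [ 10.3   5.6 -40. ]
```

>>> servo_tool(steps=[10,5,-30,0,0,-0.006,0.41,10,5,-75,0,0,-0.006,0.41,10,5,-75,0,0,-0.006,0.41])

```text
time_s: 1.72
tcp_pos: [0.5502, -0.0589, 0.1015]
tcp_rot: [-3.137, 0.01, 0.17]
contact_force: [-0.8, -0.2, -0.2]
finger_gap: 0.0602
```

Run:
```python
from h import *
import cv2
where()
i=optics.get_image("scene");cv2.imwrite("pics/s1.png",i)
j=optics.get_image("top");cv2.imwrite("pics/t1.png",j)
cv2.imwrite("pics/s1c.png",cv2.resize(i[90:230,230:420],None,fx=4,fy=4,interpolation=cv2.INTER_CUBIC))
```

```text
t 1.725 tcp [550.2 -58.9 101.5] lane [ -16.8 -128.7] rot [-3.137  0.01   0.17 ] dyaw -0.001 gap 0.060212012155563294 F_lane [-0.8  -0.11] -0.18 tip 0.022
```

View pics/s1c.png

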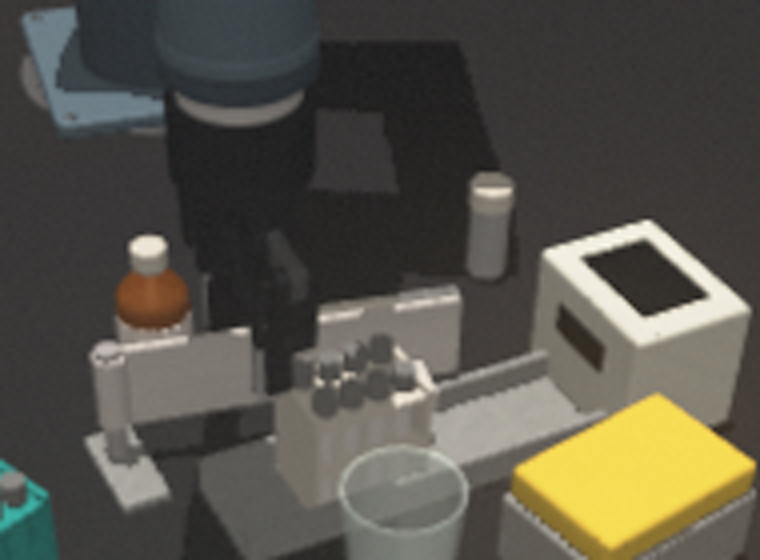

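The gripper stands above the upstream lane with the near finger at about (270,370). It is too dark to judge the tip height, so I'll brighten the crop and project candidate tip heights.

Run:
```python
from h import *
import cv2
R,t,s=where()
c=optics.get_calibration("scene");T=np.linalg.inv(c["pose"])
i=cv2.imread("pics/s1.png");i=(255*(i/255.)**.4).astype(np.uint8)
f=6;i=cv2.resize(i[140:225,250:350],None,fx=f,fy=f,interpolation=cv2.INTER_CUBIC)
def px(x,y,z):
    w=np.append(R@[x,y]+t,z)/1000;p=c["intrinsics"]@(T[:3,:3]@w+T[:3,3]);u=p[:2]/p[2];return ((u-[250,140]+.5)*f-.5).round(1)
for nm,x in(("A",-16.8-37.3),("B",-16.8+37.3)):
  for z,col in((70,(0,0,255)),(80,(0,255,0)),(90,(255,0,0))):
    a,b=[tuple(int(v) for v in px(xx,yy,z)) for xx,yy in((x+7,-139.7),(x+7,-117.7))]
    cv2.line(i,a,b,col,1);print(nm,z,a,b)
cv2.imwrite("pics/s1d.png",i)
```

```text
t 1.825 tcp [553.3 -60.3 105.5] lane [ -13.9 -130.7] rot [-3.141e+00  3.000e-03  1.690e-01] dyaw 0.0 gap 0.06023332567137191 F_lane [ 0.36 -0.64] 0.18 tip 0.022
A 70 (197, 275) (248, 260)
A 80 (196, 255) (247, 240)
A 90 (194, 235) (247, 220)
B 70 (276, 389) (330, 372)
B 80 (276, 369) (329, 352)
B 90 (275, 348) (329, 331)
```

View pics/s1d.png

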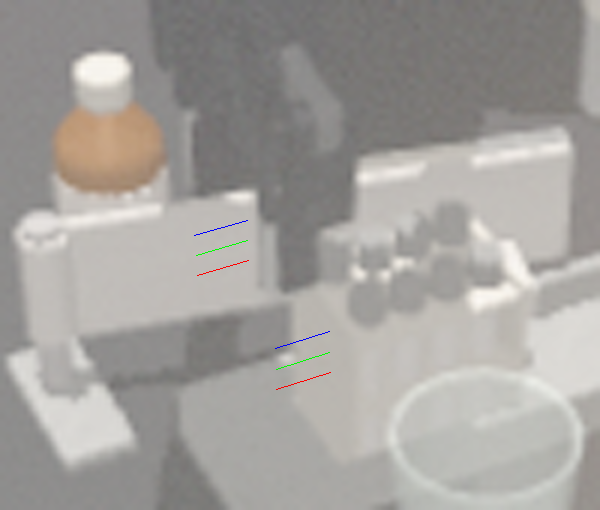

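Run:
```python
from h import *
import cv2
R,t,s=where()
for n in("scene","top"):
  c=optics.get_calibration(n);T=np.linalg.inv(c["pose"])
  def px(x,y,z):
    w=np.append(R@[x,y]+t,z)/1000;p=c["intrinsics"]@(T[:3,:3]@w+T[:3,3]);return (p[:2]/p[2]).round(1)
  print(n,"pin",px(-82,-190,84),"end",px(-39,28,84),"lane corner+",px(37,-156,24),"rack",px(28,-108,82),"tcp",px(-16.8,-128.7,101.5))
i=cv2.imread("pics/t1.png");i=(255*(i/255.)**.5).astype(np.uint8)
cv2.imwrite("pics/t1d.png",cv2.resize(i[170:310,230:420],None,fx=4,fy=4,interpolation=cv2.INTER_CUBIC))
```

```text
t 1.825 tcp [553.3 -60.3 105.5] lane [ -13.9 -130.7] rot [-3.141e+00  3.000e-03  1.690e-01] dyaw 0.0 gap 0.06023332567137191 F_lane [ 0.36 -0.64] 0.18 tip 0.022
scene pin [256.5 178.4] end [346.3 164.2] lane corner+ [291.3 224.2] rack [308.6 196.5] tcp [291.6 181. ]
top pin [372.1 250.3] end [271.4 248.3] lane corner+ [345.  201.6] rack [326.9 207.7] tcp [340.3 226. ]
```

View pics/t1d.png

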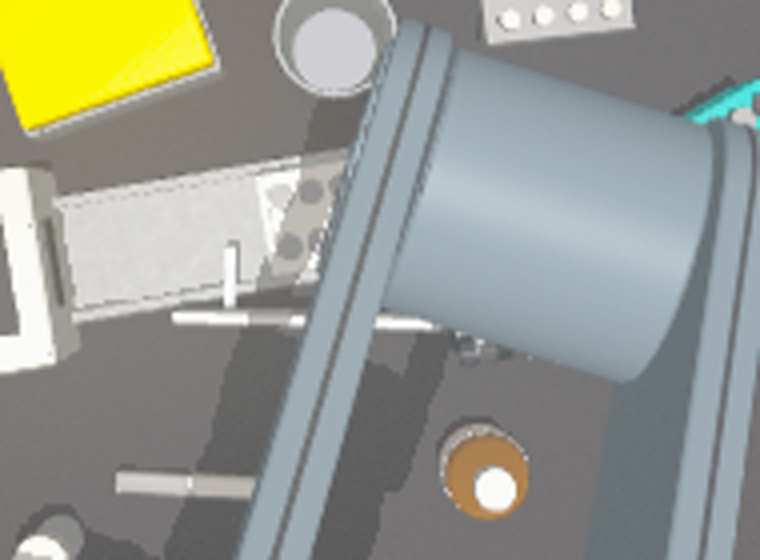

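The top view shows only the arm link over the work area, so it can't give tip heights. The scene projection agrees with the rail end and rack. The finger pixels were unclear because of motion and shadow, so I'll retake it settled.

Run:
```python
from h import *
import cv2
where()
i=optics.get_image("scene");cv2.imwrite("pics/s2.png",i)
a=cv2.imread("pics/s1.png");print(cv2.absdiff(i,a)[100:230,230:420].max(2).mean())
g=(255*(i/255.)**.35).astype(np.uint8)
g=cv2.resize(g[90:230,240:370],None,fx=4.2,fy=4.2,interpolation=cv2.INTER_CUBIC)
cv2.imwrite("pics/s2d.png",g)
```

```text
t 1.825 tcp [553.3 -60.3 105.5] lane [ -13.9 -130.7] rot [-3.141e+00  3.000e-03  1.690e-01] dyaw 0.0 gap 0.06023332567137191 F_lane [ 0.36 -0.64] 0.18 tip 0.022
2.4744534412955463
```

View pics/s2d.png

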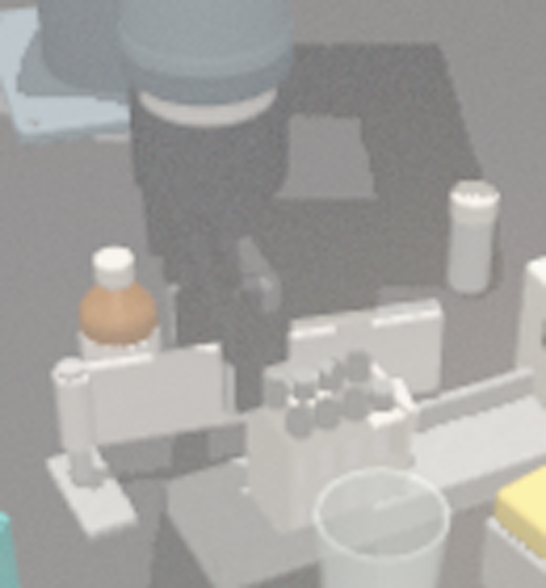

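The flange is at (205,110), a knuckle at (255,270), and the finger edges at (172,345) and (228,405). These look higher than predicted. I'll check the tip extent on the first scene picture, where both open fingertips are plain at about (40,78) and (90,65).

Run:
```python
from h import *
import cv2
c=optics.get_calibration("scene");T=np.linalg.inv(c["pose"])
def px(w):
    p=c["intrinsics"]@(T[:3,:3]@(np.array(w)/1000)+T[:3,3]);return (p[:2]/p[2])
i=cv2.imread("pics/scene0.png");i=(255*(i/255.)**.5).astype(np.uint8)
f=5;i=cv2.resize(i[0:100,0:150],None,fx=f,fy=f,interpolation=cv2.INTER_CUBIC)
p=np.array([181.7,-518.6,230.9]);d=np.array([np.cos(-1.234),np.sin(-1.234),0])
for sg in(-1,1):
  for k,col in((0,(0,0,255)),(22,(0,255,0)),(-20,(255,0,0))):
    u=px(p+sg*50*d-[0,0,k]);print(sg,k,u.round(1));cv2.circle(i,tuple(int(v) for v in (u+.5)*f),4,col,-1)
u=px(p);cv2.circle(i,tuple(int(v) for v in (u+.5)*f),4,(0,255,255),-1)
cv2.imwrite("pics/g0.png",i)
print([a for a in dir(bot) if a[0]!='_'])
```

```text
-1 0 [90.4 76.6]
-1 22 [93.5 84.9]
-1 -20 [87.5 68.8]
1 0 [45.6 86.8]
1 22 [49.6 95.4]
1 -20 [41.9 78.8]
['Unreachable', 'tip_extent']
```

View pics/g0.png

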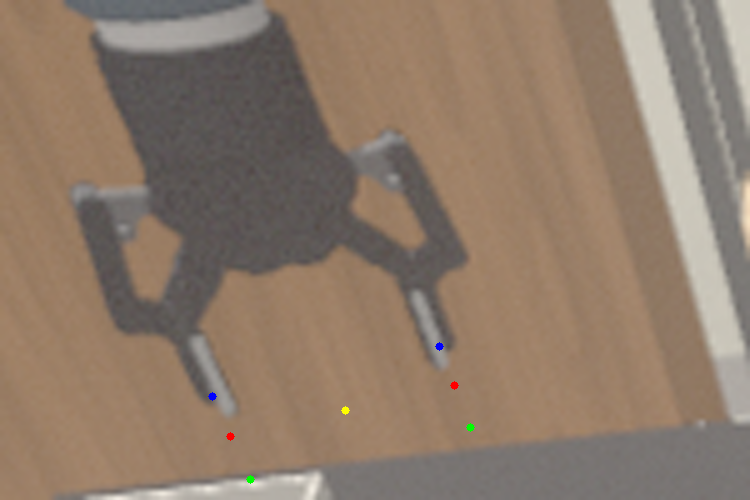

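Both settled views show the fingertips about 10 mm behind the TCP level at this opening, not 22 mm ahead of it. Going down to TCP z 45 is safe under either reading, so I'll do that and check again.

>>> servo_tool(steps=[0,0,-30,0,0,0,0.41,0,0,-60,0,0,0,0.41,0,0,-60,0,0,0,0.41])

```text
time_s: 2.25
tcp_pos: [0.5535, -0.061, 0.0466]
tcp_rot: [-3.141, 0.002, 0.168]
contact_force: [0.1, 0.4, 0.2]
finger_gap: 0.0598
```

Run:
```python
from h import *
import cv2
for k in range(3): i=optics.get_image("scene")
R,t,s=where()
cv2.imwrite("pics/s3.png",i)
c=optics.get_calibration("scene");T=np.linalg.inv(c["pose"])
f=6;g=cv2.resize((255*(i/255.)**.4).astype(np.uint8)[140:230,250:350],None,fx=f,fy=f,interpolation=cv2.INTER_CUBIC)
def px(x,y,z):
    w=np.append(R@[x,y]+t,z)/1000;p=c["intrinsics"]@(T[:3,:3]@w+T[:3,3]);u=p[:2]/p[2];return tuple(int(v) for v in (u-[250,140]+.5)*f)
l=R.T@(s["tcp_pos"][:2]*1000-t);z0=s["tcp_pos"][2]*1000
for x in(l[0]-37.3,l[0]+37.3):
  for k,col in((-10,(255,0,0)),(0,(0,255,0)),(22,(0,0,255))):
    cv2.line(g,px(x,l[1]-11,z0-k),px(x,l[1]+11,z0-k),col,1)
cv2.imwrite("pics/s3d.png",g)
```

```text
t 2.4 tcp [555.6 -61.4  48.7] lane [ -11.9 -132.1] rot [ 3.14e+00 -3.00e-03  1.68e-01] dyaw 0.001 gap 0.060152708643635505 F_lane [-0.59  1.23] -0.29 tip 0.022
```

View pics/s3d.png

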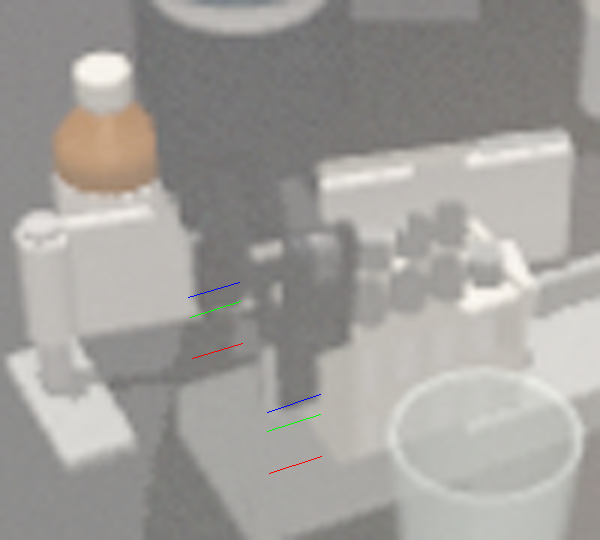

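The close view settles it: B's tip at (295,405) lies on the blue line, so the tips are 10 mm above TCP level, now z ≈ 58. I'll go to TCP z ≈ 42 (tips ≈ 52), then sweep the gate open.

>>> servo_tool(steps=[-1,8,-6,0,0,0,0.41,-8,7,-6,0,0,0,0.41,-15,6,-6,0,0,0,0.41,-22,4.5,-6,0,0,0,0.41,-26.5,3.6,-6,0,0,0,0.41])

```text
time_s: 3.02
tcp_pos: [0.5312, -0.0569, 0.0436]
tcp_rot: [3.14, -0.009, 0.166]
contact_force: [8.3, 9.5, -2.3]
finger_gap: 0.0601
```

Run:
```python
from h import *
import cv2
where();i=optics.get_image("top");j=optics.get_image("scene");cv2.imwrite("pics/t4.png",i);cv2.imwrite("pics/s4.png",j)
toward(-37.5,-124,42)
```

```text
t 3.025 tcp [531.2 -56.9  43.6] lane [ -35.1 -123.6] rot [ 3.14  -0.009  0.166] dyaw 0.003 gap 0.06012699609900233 F_lane [9.82 7.98] -2.27 tip 0.022
t 3.125 tcp [530.7 -56.9  43.5] lane [ -35.6 -123.5] rot [ 3.14  -0.008  0.167] dyaw 0.002 gap 0.060277275817277196 F_lane [7.65 5.2 ] -1.13 tip 0.022
shift [-1.8 -0.8 -1.5]
```

Run:
```python
from h import *
import cv2
i=cv2.imread("pics/t4.png")
d=np.load("lane.npz");R,t=d["R"],d["t"];c=optics.get_calibration("top");T=np.linalg.inv(c["pose"])
f=5;g=cv2.resize(i[200:310,230:390],None,fx=f,fy=f,interpolation=cv2.INTER_CUBIC)
for a,col in((.13,(0,0,255)),(.2,(0,255,0)),(.26,(255,0,0))):
    th=.2-a;p=np.array([-82,-190])+218*np.array([np.sin(th),np.cos(th)])
    w=np.append(R@p+t,84)/1000;q=c["intrinsics"]@(T[:3,:3]@w+T[:3,3]);u=q[:2]/q[2];print(a,u.round(1))
    cv2.circle(g,tuple(int(v) for v in (u-[230,200]+.5)*f),3,col,-1)
cv2.imwrite("pics/t4d.png",g)
```

```text
0.13 [273.7 260.8]
0.2 [274.6 267.7]
0.26 [275.8 273.6]
```

View pics/t4d.png

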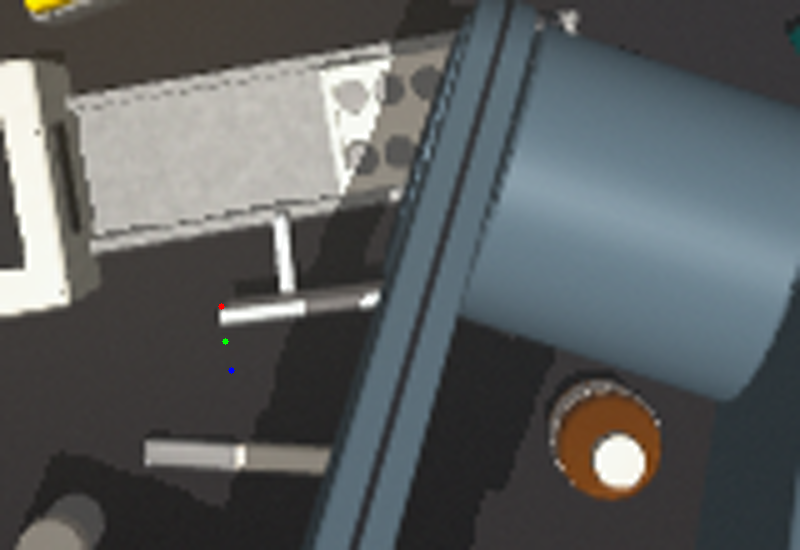

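The top view shows the gate's free end at (221,307), right at the 0.13 mark, with the leaf tip at (280,213) over the wall. It needs about 4 mm more before any push.

>>> servo_tool(steps=[-6,-1,-1,0,0,0,0.41,-6,-1,-1,0,0,0,0.41])

```text
time_s: 3.38
tcp_pos: [0.5274, -0.0574, 0.0438]
tcp_rot: [3.139, -0.014, 0.165]
contact_force: [8.9, 6.3, -0.1]
finger_gap: 0.0605
```

```bash
cat > g.py <<'E'
from h import *
import cv2
from scipy.optimize import brentq
# gate angle: bright rail top near its free end in the top view, fitted rail far tip
def gate(name):
    R,t,s=where();i=optics.get_image("top");cv2.imwrite(f"pics/{name}.png",i)
    d=i.astype(int).min(2);c=optics.get_calibration("top");T=np.linalg.inv(c["pose"])
    res=[]
    for r in (195,200,205,210,214):
        v=[]
        for a in np.arange(-.03,.32,.004):
            th=.2-a;p=np.array([-82,-190])+r*np.array([np.sin(th),np.cos(th)])+2.5*np.array([-np.cos(th),np.sin(th)])
            w=np.append(R@p+t,84)/1000;q=c["intrinsics"]@(T[:3,:3]@w+T[:3,3]);u=q[:2]/q[2]
            v.append(cv2.getRectSubPix(d.astype(np.float32),(1,1),(float(u[0]),float(u[1])))[0,0])
        v=np.clip(np.array(v)-120,0,None);res.append(round(float((v*np.arange(-.03,.32,.004)).sum()/v.sum()),3) if v.sum() else None)
    print("gate",res)
E
python3 -c "
from g import *
gate('t5')"
```

```text
t 3.375 tcp [527.4 -57.4  43.8] lane [ -39.  -123.4] rot [ 3.139 -0.014  0.165] dyaw 0.004 gap 0.06048051929498253 F_lane [9.8 4.7] -0.13 tip 0.022
gate [0.183, 0.203, 0.203, 0.203, 0.203]
```

>>> servo_tool(steps=[-4,9,-1,0,0,0,0.41,-5.5,18.5,-1,0,0,0,0.41,-7,28,-1,0,0,0,0.41,-9,38,-1,0,0,0,0.41,-10.5,48,-1,0,0,0,0.41])

```text
time_s: 4.05
tcp_pos: [0.5206, -0.0114, 0.0446]
tcp_rot: [3.135, -0.022, 0.165]
contact_force: [6.9, -6.4, 0.5]
finger_gap: 0.0604
```

```bash
python3 -c "
from g import *
gate('t6')"
```

```text
t 4.05 tcp [520.6 -11.4  44.6] lane [-37.9 -76.9] rot [ 3.135 -0.022  0.165] dyaw 0.004 gap 0.06037311840368947 F_lane [ 5.67 -7.5 ] 0.46 tip 0.022
gate [None, None, None, None, None]
```

>>> servo_tool(steps=[-3.5,9.5,-1.5,0.003,0.02,0,0.41,-5,19.5,-1.5,0.003,0.02,0,0.41,-7,29,-1.5,0.003,0.02,0,0.41,-8.5,39,-1.5,0.003,0.02,0,0.41,-10.5,49,-1.5,0.003,0.02,0,0.41])

```text
time_s: 4.72
tcp_pos: [0.5128, 0.037, 0.0447]
tcp_rot: [3.138, -0.009, 0.165]
contact_force: [4.1, -7.8, 3.7]
finger_gap: 0.0598
```

```bash
python3 -c "
from g import *
gate('t7');i=optics.get_image('scene');cv2.imwrite('pics/s7.png',cv2.resize((255*(i/255.)**.5).astype(np.uint8)[110:240,240:430],None,fx=4,fy=4,interpolation=cv2.INTER_CUBIC))"
```

```text
t 4.725 tcp [512.8  37.   44.7] lane [-37.5 -27.9] rot [ 3.138 -0.009  0.165] dyaw 0.004 gap 0.059820940718487974 F_lane [ 2.7  -8.37] 3.66 tip 0.022
gate [0.1, 0.093, 0.087, 0.083, 0.079]
```

View pics/s7.png

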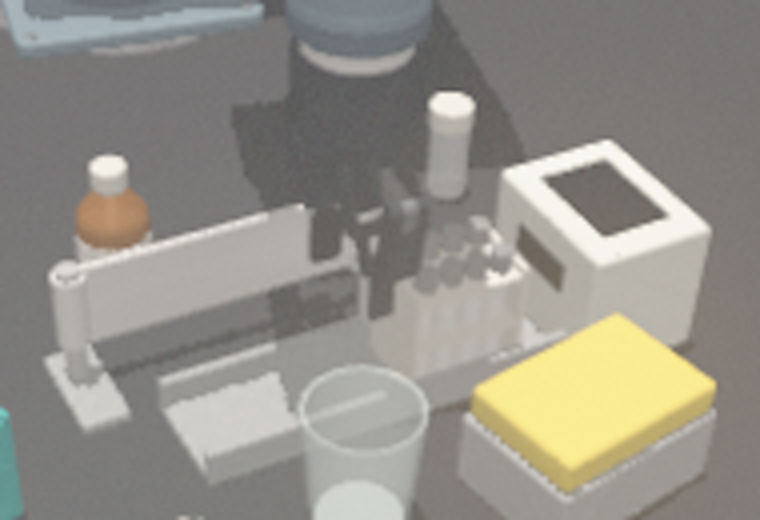

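The scene view shows A against the open rail at (325,240) and B behind the rack at (380,290), with the rack upright and well past the leaf. The top gate reading is masked by the arm. The last ~31 mm go slowly.

>>> servo_tool(steps=[-2.5,8,-1.5,0,0.009,0,0.41,-3.5,14,-1.5,0,0.009,0,0.41,-4.5,20,-1.5,0,0.009,0,0.41,-5.5,25,-1.5,0,0.009,0,0.41,-6,28,-1.5,0,0.009,0,0.41])

```text
time_s: 5.45
tcp_pos: [0.5086, 0.0646, 0.0446]
tcp_rot: [3.137, -0.005, 0.166]
contact_force: [3.4, -7.8, 4.7]
finger_gap: 0.0602
```

```bash
python3 -c "
from h import *
where()"
```

```text
t 5.45 tcp [508.6  64.6  44.6] lane [-37.  -0.] rot [ 3.137 -0.005  0.166] dyaw 0.003 gap 0.06023762190727335 F_lane [ 2.08 -8.28] 4.74 tip 0.022
```

>>> servo_tool(steps=[-1.5,3,-1,0,0.005,0,0.41,-1.5,3,-1,0,0.005,0,0.41])

```text
time_s: 5.7
tcp_pos: [0.5091, 0.0662, 0.0447]
tcp_rot: [3.136, -0.004, 0.166]
contact_force: [3.7, -5.2, 2.2]
finger_gap: 0.0601
```

```bash
python3 -c "
from h import *
where()"
```

```text
t 5.7 tcp [509.1  66.2  44.7] lane [-36.2   1.5] rot [ 3.136 -0.004  0.166] dyaw 0.003 gap 0.06014528057962306 F_lane [ 2.81 -5.76] 2.23 tip 0.022
```

>>> servo_tool(steps=[-1.5,4,-1,0,0.005,0,0.41,-1.5,4,-1,0,0.005,0,0.41])

```text
time_s: 5.95
tcp_pos: [0.5093, 0.0682, 0.0448]
tcp_rot: [3.133, -0.002, 0.165]
contact_force: [2.2, -7.8, 3.4]
finger_gap: 0.0603
```

```bash
python3 -c "
from h import *
where()"
```

```text
t 5.95 tcp [509.3  68.2  44.8] lane [-35.7   3.4] rot [ 3.133e+00 -2.000e-03  1.650e-01] dyaw 0.004 gap 0.06033583669789841 F_lane [ 0.87 -8.03] 3.4 tip 0.022
```

>>> servo_tool(steps=[-2.5,6,-1,0,0,0,0.41,-2.5,6,-1,0,0,0,0.41,-2.5,6,-1,0,0,0,0.41])

```text
time_s: 6.32
tcp_pos: [0.5095, 0.0682, 0.0449]
tcp_rot: [3.124, -0.006, 0.165]
contact_force: [4.4, -26.5, 1.0]
finger_gap: 0.0602
```

Run:
```python
from h import *
import cv2
where();i=optics.get_image('scene');cv2.imwrite('pics/s8r.png',i)
```

```text
t 6.325 tcp [509.5  68.2  44.9] lane [-35.5   3.4] rot [ 3.124 -0.006  0.165] dyaw 0.004 gap 0.06023278531906304 F_lane [ -0.08 -26.86] 0.96 tip 0.022
```

The force rose to 27 N with no movement at y 3.4 (3 expected), so the rack is against the stop. I'll back off along the lane, let the gate follow the finger shut, then lift.

>>> servo_tool(steps=[1.5,-9,0,0,0,0,0.41,2,-10,0,0,0,0,0.41,16,-7.5,0,0,0,0,0.41,31,-5,0,0,0,0,0.41,47,-2.5,0,0,0,0,0.41])

```text
time_s: 7.0
tcp_pos: [0.5565, 0.0668, 0.0445]
tcp_rot: [3.125, -0.004, 0.165]
contact_force: [-0.4, -0.1, 0.0]
finger_gap: 0.0603
```

>>> servo_tool(steps=[0,0,0,0,0,0,0.41,0,0,20,0,0,0,0.41,0,0,60,0,0,0,0.41,0,0,110,0,0,0,0.41,0,0,150,0,0,0,0.41])

```text
time_s: 7.62
tcp_pos: [0.5556, 0.0674, 0.1959]
tcp_rot: [3.125, -0.003, 0.166]
contact_force: [0.1, 0.3, -0.8]
finger_gap: 0.0599
```

>>> servo_tool(steps=[0,-60,0,0,0,0,0.41,0,-120,0,0,0,0,0.41,0,-180,0,0,0,0,0.41,0,-240,0,0,0,0,0.41,0,-240,0,0,0,0,0.41])

```text
time_s: 8.25
tcp_pos: [0.5545, -0.176, 0.1951]
tcp_rot: [3.126, -0.001, 0.161]
contact_force: [-0.9, 0.6, 0.2]
finger_gap: 0.06
```

Run:
```python
from g import *
gate('t9');i=cv2.imread('pics/t9.png')
cv2.imwrite("pics/t9c.png",cv2.resize(i[160:325,190:390],None,fx=4,fy=3.6,interpolation=cv2.INTER_CUBIC))
```

```text
t 8.25 tcp [ 554.5 -176.   195.1] lane [ -32.2 -244.9] rot [ 3.126e+00 -1.000e-03  1.610e-01] dyaw 0.008 gap 0.0600372245003391 F_lane [-0.79  0.76] 0.15 tip 0.022
gate [-0.001, -0.002, -0.002, -0.002, -0.001]
```

View pics/t9c.png

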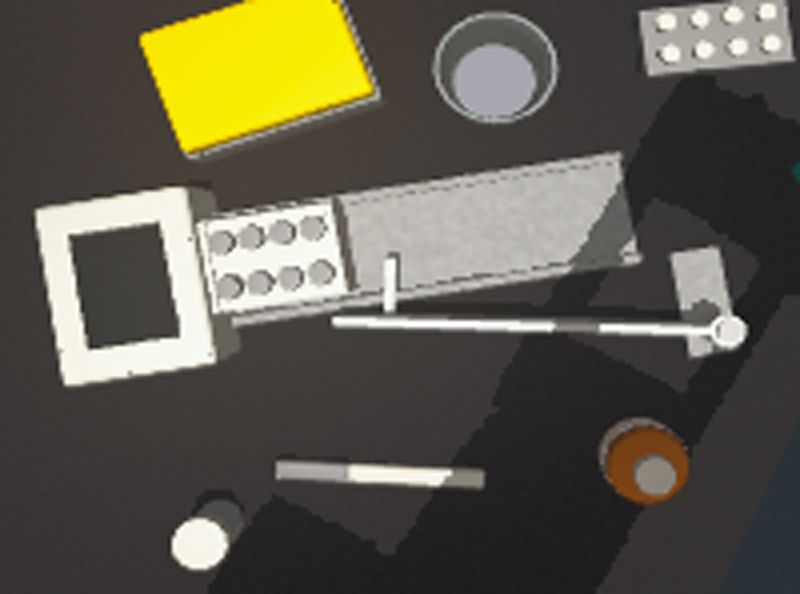

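The gate is shut (0.00), and the rack lies upright by the housing with its upstream top corners at (333,198) and (351,291). The bystanders look unmoved. I'll check the rack's position in numbers before handing in.

Run:
```python
from h import *
d=np.load("lane.npz")
for p in((333,198),(351,291),(203,222),(216,313)):
    print((d["R"].T@(ray("top",(p[0]/4+190-.375,p[1]/3.6+160-.36),.082)-d["t"])).round(1))
```

```text
[33.4 12.9]
[-24.5  12.5]
[31.2 86. ]
[-24.9  87.7]
```

```bash
python3 -c "
from plant import ticket
print(ticket.finish_job())"
```

```text
the job is handed in; nothing more can be done
None
```

The job is handed in. One finger held the gate open, read as about 0.20 rad just before the push, while the other pushed the white rack along the lane to the reader housing. I then backed the fingers off and lifted them, and the gate closed behind the rack. No verdict was reported.

**Last checks**
- **Rack at the stop:** pushing force rose to 27 N with no further movement at tool position lane y 3.4, where 3 was expected. The final top view puts the rack's origin at lane y ≈ 50, against 51.5 expected, which is within measuring error. The rack looks upright.
- **Gate shut:** it measures about 0.00 rad in the final top view.
- **Robot clear:** the arm is well away, with contact force near zero. The bystanders in the last crop look unmoved. It took about 8 s of the 40 s.

**What disagreed**
- **Fingertip height:** the pictures showed the fingertips about 10 mm behind the tool origin (TCP), not the stated 22 mm ahead of it. I worked from the pictures, and the contacts agreed with that.
- **Gate angle during the push:** the arm hid the gate from the top camera, and one reading of about 0.09 rad there was unreliable. From the finger's position I worked out about 0.19 rad early in the push. A side picture later on showed the gate still open with the finger against it.
- **Gate clear of the rack:** I never measured this contact directly. It rests on the geometry and that picture.

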